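Screw the lid onto the bench pin polisher

ROBOT

A 7-joint arm with a two-finger parallel gripper is mounted at the origin on a cart in front of the work surface, level with it; the furniture and walls round the work are solid. World frame = base frame: x ahead of the robot, y to its left, z up, the work surface at z = 0. Lengths are in m, angles in rad, forces in N, time in s.
With the tool pointing down it reaches from about 0.4 to 0.875 m from the base axis. Payload 19.3 kg.
Tool frame: the origin (TCP) lies between the finger pads; the fingertips stand 17 mm ahead of it and the grasp point (between the pads) lies 2 mm behind it; x points along the fingers, y is the direction in which the jaws open and shut, and the axes are right-handed (so a half turn about x gives the same grasp; the last joint's range is limited). The gripper opens to 85 mm and grips with 20 to 120 N. Pads are 22 mm wide; open, the fingers measure 114 mm over their backs; the gripper's body (76 mm by 85 mm) begins 54 mm behind the grasp point. The pads swing forward as they close: fully open they stand 13 mm farther back than shut.
Start: joints at [1.047, 0.521, -0.036, 1.599, 0.021, 1.021, -0.113], TCP at [0.274, -0.562, 0.248] pointing down, gripper open.
Joint ranges: [-2.91, 2.91], [-0.3, 2.13], [-1.5, 1.42], [0.17, 2.43], [-1.26, 4.41], [0.16, 1.93], [-2.52, 2.52]. Speed limits (rad/s): [1.89, 1.89, 2.39, 2.39, 3.01, 3.01, 3.01].

INTERFACE

Orientations are given as [roll, pitch, yaw] about the fixed x, y, z axes, in that order (R = Rz(yaw) Ry(pitch) Rx(roll)).
In Python, from workcell import bot gives the robot as it stands.
- The arm moves only by the shell command python3 -m creep 'ROWS' [FORCE]. ROWS is JSON, a list of rows, each an object of numbers: "wx", "wy", "wz": the turn, a rotation vector about the tool's x, y, z in degrees; "tx", "ty", "tz": the shift along the tool's x, y, z in m; "claw": the closure, from 0 (fully open) to 1 (shut). A call has 1 to 8 rows; each row is the pose to reach, as a shift and turn from the pose measured when the call began, along the tool's axes at that moment; what a row does not reach only later rows make up. A row lasts 1/10 s, in which the tool goes at most 50 mm and 8.59 degrees, less where a joint would pass 70% of its speed; a pose out of reach is approached as far as the arm can. A call with a gripper value outside its range is refused whole. The fingers move at their own pace and stop on an object; FORCE is the grip in N (left out, the last holds). Time passes only in rows, so rows that repeat a pose let the fingers close. It gives the time, the measured TCP pose, the force and the opening at its end, in the units of the state.
- bot.observe(): the state, without advancing time (a new reading comes with each control period).
- bot.grab_frame(name): name is "scene" or "top" or "wrist"; returns the picture (384x512x3 uint8, blue, green, red); there is no depth.
- bot.get_calibration(name): a dict with "fx", "fy", "cx", "cy" (pixels), "R" (3x3) and "t" (3): a world point X has camera coordinates R X + t. Camera axes: x right, y down, z forward; pixel columns grow to the right and rows downward; lengths in m; the calibration is good to about 2 mm. A picture is of the moment at which its call begins: read the wrist's pose just before it. get_calibration takes no time and is no camera call; for the wrist camera it gives the pose at the moment of the call.
- bot.job_done(): hands the job in, once; it reports no verdict.
The state is a dict: "clock": time; "qpos": joint angles; "qd": joint speeds; "joint_efforts": joint torques, N m; "position": TCP position; "tool_rot": TCP orientation; "force": force on the tool from outside, world axes, zero at the start; "moment": the same for the moment, N m; "grip_width": finger opening in m.
Only numpy, scipy, OpenCV 4.12 (cv2) and the standard library are available. Lean on these libraries where they do the work, as an engineer would, in place of code of your own. Each camera call takes 0.05 s, during which the arm holds its last target.

TASK

Close the bench polisher so that it can run: take the black screw lid by its grip bar, set it level on the neck of the clear bowl and, pressing lightly, turn it backward (counterclockwise from above) until you feel it drop off the thread starts. Then screw it forward (clockwise) until it is fully home on its seal and let go; do not force it. Leave the other things on the bench alone.

Things in the scene. Friction and masses are not known exactly. Their poses are not given: they have to be found in the camera images.
- lid_grip (a point): Centre of the grip bar on top of the loose black screw lid (88 mm across), on its axis and half-way up the bar. The bar is 62 mm long (this point's x), 16 mm thick (its y) and 26 mm tall, 13 mm above and below this point, standing on the lid's flat top; z up. At the start the lid lies on the worktop, bar up, this point at 31 mm height.
- lid_seat (a point): Centre of the underside of the lid's 4 mm top plate, on the axis, 17 mm below lid_grip: the face that comes down on the bowl's rim. The ribbed skirt hangs 14 mm below it. Three hidden lugs inside the skirt, 120 deg apart, 8 mm long, 1.8 mm thick, their tops 9.5 mm below this point, reach in to 37.3 mm radius; their angle to the bar is not marked.
- bowl_mouth (a point): Centre of the bowl's rim, 100 mm above the worktop, z up; yaw says nothing of the thread, as the bowl may sit at any angle. The neck is 72 mm across, so the lid has 1.3 mm play each way. Its right-hand thread has 3 starts: ridges 2 mm thick, 79 mm across, lead 15 mm a turn. A springy seal stands 3 mm proud of the rim and takes 9 N to press flush.
- lid: The whole lid, 0.10 to 0.17 kg; origin at the centre of the skirt's lower edge, 31 mm below lid_grip, axes as there. Height of lid_seat over bowl_mouth: 3.3 to 8.3 mm while its lugs ride on top of the ridges (turning back lifts it to 8.3, then it drops 5 mm at the starts). From the drop, 1.3 rad forward brings it under 1.5 mm, and at 1.9 rad it meets the hard rim.
- polisher: Bench polisher, fast on the worktop: grey motor housing 140 x 140 mm, 50 mm tall, with the clear bowl (91 mm across, rim at 100 mm) fast in the middle of its top. Origin under its centre, x from its front panel (dial and switch) to its back, z up. The screwed lid holds by friction when let go. The bowl is brittle: pressed or wedged with over 40 N it cracks.
- brass_block_mid (a point): Bystander: brass block 30 x 50 x 20 mm on the worktop; its middle.
- ring_mid (a point): Bystander: silver ring with a violet stone, 21 x 25 x 7 mm, lying on the worktop; its middle.
- tweezers_mid (a point): Bystander: steel tweezers, 151 mm long, lying in front of the work near the edge; their middle.
- file_mid (a point): Bystander: half-round file with a wooden handle, 191 mm long, lying behind the work; its middle.
There are look-alikes about, which are no part of the job. Several things look just like the lid: the one meant starts farthest to the robot's left.

How it is judged:
On the way, in this order (a step that is already met when the one before it is completed fails the run):
1. the lid, resting level on the neck, is turned back until it rides up to the thread starts (z of lid_seat in the frame of bowl_mouth between 0.0068 and 0.0095 m and horizontal distance between lid_seat and bowl_mouth below 0.004 m and angle between lid's own z axis and vertical below 0.1 rad and contact force between lid and polisher above 0.5 N), for 0.05 s.
2. the lid has dropped off the thread starts (z of lid_seat in the frame of bowl_mouth below 0.0045 m and horizontal distance between lid_seat and bowl_mouth below 0.004 m), for 0.1 s.
At the end, for the whole second after the job is handed in: The lid sits on the bowl with the underside of its plate less than 1.5 mm above the rim, within 3 mm of the bowl's axis and level within 0.03 rad, at rest and let go; the four bystanders still lie within 20 mm of where they were (z of lid_seat in the frame of bowl_mouth below 0.0015 m and horizontal distance between lid_seat and bowl_mouth below 0.003 m and angle between lid's own z axis and vertical below 0.03 rad and linear speed of lid below 0.02 m/s); the robot touches nothing.
It fails at once if the lid is pressed or wedged against the bowl with more than 40 N of contact force in all (contact force between lid and polisher above 40 N).
It fails at once if a bystander is pushed more than 20 mm from its place (distance of any of brass_block_mid, ring_mid, tweezers_mid, file_mid from where it was at the start of the episode above 0.02 m).
It also fails if it takes over 67 s, if anything falls off the work surface, if the arm or the gripper's body presses on something with over 40 N, if the wrist force passes 120 N, or if a joint passes its speed limit or range.

## Working session

There is one attempt and no reset: what is moved stays moved. The work goes in short steps, Python scripts to look and compute and a shell command to move; the robot and the scene stay as the last step left them, time stands still between calls to the robot, and variables do not carry over. Pictures are saved under pics/ and viewed, and the job is handed in when it is done.

```bash
mkdir -p pics; ls
python3 - <<'E'
from workcell import bot
import cv2
s=bot.observe(); print(s)
for n in("scene","top"):
    cv2.imwrite(f"pics/{n}0.png",bot.grab_frame(n)); print(n,bot.get_calibration(n))
E
```

```text
pics
{'clock': 0.0, 'qpos': array([ 1.04678121,  0.52201456, -0.03632537,  1.59999   ,  0.02120717,
        1.02107551, -0.11280286]), 'qd': array([ 0.00228747,  0.00145973, -0.00242839, -0.00025648, -0.00076889,
        0.00170188, -0.00036292]), 'joint_efforts': array([-1.76423114e-04, -9.27102757e+01,  1.98024720e+00, -3.69935632e+01,
        1.79134874e-02,  8.18618399e-03, -4.34278388e-05]), 'position': array([ 0.27383169, -0.56148126,  0.24773184]), 'tool_rot': array([-1.49401224,  1.56969411,  2.10138436]), 'force': array([-0.18592943,  0.58952001,  0.07122976]), 'moment': array([ 0.01515574, -0.00272209, -0.0023238 ]), 'grip_width': 0.0853655153430518}
scene {'fx': 470.96369860640675, 'fy': 470.96369860640675, 'cx': 253.9474752783263, 'cy': 190.5262548992606, 'R': array([[-5.43730750e-01, -8.39259405e-01, -7.23242056e-04],
       [-5.19319565e-01,  3.37128135e-01, -7.85271806e-01],
       [ 6.59290574e-01, -4.26600834e-01, -6.19150763e-01]]), 't': array([0.32170804, 0.37470267, 1.01016781])}
top {'fx': 464.32964208215014, 'fy': 464.32964208215014, 'cx': 258.7500927857798, 'cy': 186.29049397609415, 'R': array([[-0.01769847, -0.99957742, -0.02305968],
       [-0.9869278 ,  0.02116025, -0.15976781],
       [ 0.16018824,  0.01993059, -0.98688525]]), 't': array([0.04485246, 0.58503947, 1.15110605])}
```

View pics/scene0.png

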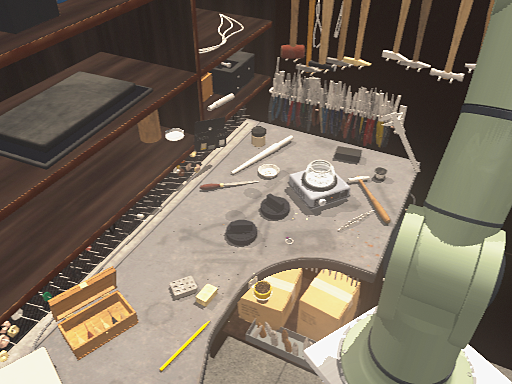

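View pics/top0.png

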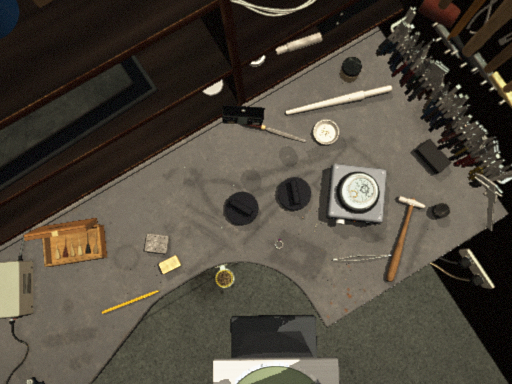

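The top view shows two black lids with bars, at (241,208) and (294,193). The small dark caps at (351,66) and (440,210) are too small. Image left is +y, the robot's left, so the lid at (241,208) fits. I'll confirm it with an enlarged crop and measure.

```bash
cat > h.py <<'E'
import numpy as np, cv2
from workcell import bot
def ray(c,u,v,z):
    R=np.array(c['R']);t=np.array(c['t']);C=-R.T@t
    d=R.T@np.array([(u-c['cx'])/c['fx'],(v-c['cy'])/c['fy'],1.]);return C+d*(z-C[2])/d[2]
def proj(c,X):
    p=np.array(c['R'])@np.array(X)+c['t'];return np.array([c['fx']*p[0]/p[2]+c['cx'],c['fy']*p[1]/p[2]+c['cy']])
E
python3 - <<'E'
from h import *
c=bot.get_calibration("top"); im=cv2.imread("pics/top0.png")
for n,u,v,z in[("lidL",241,208,.025),("lidR",294,193,.025),("bowl",358,191,.1),("ring",280,244,0),("brass",170,265,.02),("twz",362,258,0)]: print(n,ray(c,u,v,z).round(4))
cr=cv2.resize(im[150:260,210:400],None,fx=4,fy=4,interpolation=cv2.INTER_CUBIC)
cv2.imwrite("pics/crop1.png",cr)
s=cv2.imread("pics/scene0.png");cv2.imwrite("pics/crop2.png",cv2.resize(s[140:260,210:400],None,fx=4,fy=4,interpolation=cv2.INTER_CUBIC))
E
```

```text
lidL [0.533  0.0813 0.025 ]
lidR [ 0.5697 -0.0582  0.025 ]
bowl [ 0.5604 -0.2107  0.1   ]
ring [ 0.4386 -0.0188  0.    ]
brass [0.3893 0.2668 0.02  ]
twz [ 0.3984 -0.2314  0.    ]
```

View pics/crop1.png

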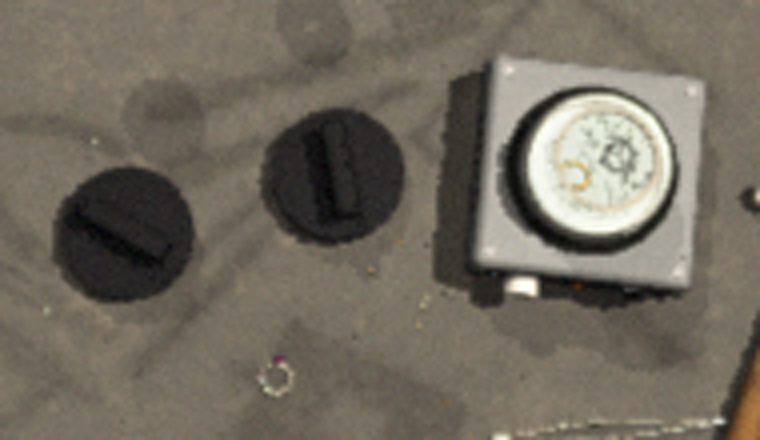

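View pics/crop2.png

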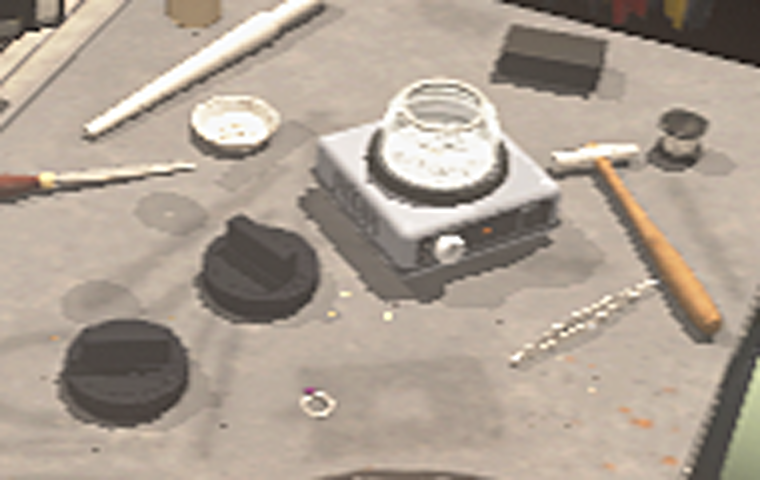

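The crop confirms it. The left lid's disc is at top px (241,208), its bar runs from upper left to lower right, and it is clearly farther left than the other lid at (294,193). Next I'll work out the move to a point above it.

```bash
cat >> h.py <<'E'
from scipy.spatial.transform import Rotation as Ro
def Rnow(s): return Ro.from_euler('xyz',s['tool_rot']).as_matrix()
def target_R(jaw):  # tool x down, tool y horizontal at angle jaw (rad)
    x=np.array([0,0,-1.]);y=np.array([np.cos(jaw),np.sin(jaw),0]);return np.column_stack([x,y,np.cross(x,y)])
def delta(p,jaw,s=None):
    s=s or bot.observe();R=Rnow(s)
    t=R.T@(np.array(p)-s['position']);w=np.degrees(Ro.from_matrix(R.T@target_R(jaw)).as_rotvec())
    print("t",t.round(4),"w",w.round(2),"| clk",round(s['clock'],2),"pos",s['position'].round(4),"jaw",round(np.degrees(np.arctan2(R[1,1],R[0,1])),1),"F",s['force'].round(1),"q7",s['qpos'][6].round(2),"gw",round(s['grip_width'],4))
E
python3 - <<'E'
from h import *
s=bot.observe();print(Rnow(s).round(3))
for a in(-28,152): delta([.50,.08,.25],np.radians(a))
E
```

```text
[[-0.     0.438 -0.899]
 [ 0.001 -0.899 -0.438]
 [-1.    -0.001  0.   ]]
t [-0.0018 -0.4774 -0.4845] w [-3.6e+01 -1.0e-02  6.0e-02] | clk 0.1 pos [ 0.2739 -0.5615  0.2478] jaw -64.0 F [-0.2  0.5 -0.1] q7 -0.11 gw 0.0856
t [-0.0018 -0.4774 -0.4845] w [1.44e+02 7.00e-02 2.00e-02] | clk 0.1 pos [ 0.2739 -0.5615  0.2478] jaw -64.0 F [-0.2  0.5 -0.1] q7 -0.11 gw 0.0856
```

```bash
python3 -m creep '[{"ty":-0.477,"tz":-0.484,"wx":-36},{"ty":-0.477,"tz":-0.484,"wx":-36},{"ty":-0.477,"tz":-0.484,"wx":-36},{"ty":-0.477,"tz":-0.484,"wx":-36},{"ty":-0.477,"tz":-0.484,"wx":-36},{"ty":-0.477,"tz":-0.484,"wx":-36},{"ty":-0.477,"tz":-0.484,"wx":-36},{"ty":-0.477,"tz":-0.484,"wx":-36}]'
python3 - <<'E'
from h import *
delta([.50,.08,.25],np.radians(-28))
E
```

```text
t [-0.0018 -0.4774 -0.4845] w [-3.6e+01 -1.0e-02  6.0e-02] | clk 0.1 pos [ 0.2739 -0.5615  0.2478] jaw -64.0 F [-0.2  0.5 -0.1] q7 -0.11 gw 0.0856$[0]: bad value
```

```bash
python3 -m creep '[{"tx":0,"ty":-0.477,"tz":-0.484,"wx":-36,"wy":0,"wz":0,"claw":0},{"tx":0,"ty":-0.477,"tz":-0.484,"wx":-36,"wy":0,"wz":0,"claw":0},{"tx":0,"ty":-0.477,"tz":-0.484,"wx":-36,"wy":0,"wz":0,"claw":0},{"tx":0,"ty":-0.477,"tz":-0.484,"wx":-36,"wy":0,"wz":0,"claw":0},{"tx":0,"ty":-0.477,"tz":-0.484,"wx":-36,"wy":0,"wz":0,"claw":0},{"tx":0,"ty":-0.477,"tz":-0.484,"wx":-36,"wy":0,"wz":0,"claw":0},{"tx":0,"ty":-0.477,"tz":-0.484,"wx":-36,"wy":0,"wz":0,"claw":0},{"tx":0,"ty":-0.477,"tz":-0.484,"wx":-36,"wy":0,"wz":0,"claw":0}]'
python3 - <<'E'
from h import *
delta([.50,.08,.25],np.radians(-28))
E
```

```text
clock: 0.9
position: [0.407, -0.1826, 0.2483]
tool_rot: [-2.063, 1.57, 2.16]
force: [1.1, -1.1, 0.7]
grip_width: 0.0852
t [-0.0016 -0.0412 -0.2755] w [-0.01 -0.02  0.04] | clk 0.9 pos [ 0.407  -0.1826  0.2483] jaw -28.0 F [ 1.1 -1.1  0.7] q7 -0.31 gw 0.0852
```

Run:
```python
from h import *
c=bot.get_calibration("wrist");im=bot.grab_frame("wrist");cv2.imwrite("pics/w1.png",im)
np.save("w1.npy",c,allow_pickle=True)
print(c); print(proj(c,[.5604,-.2107,.1]),proj(c,[.533,.0813,.025]))
```

```text
{'fx': 278.26691633747345, 'fy': 278.26691633747345, 'cx': 258.5495922109188, 'cy': 192.9924795717858, 'R': array([[ 8.82583699e-01, -4.70155223e-01,  2.85205006e-04],
       [-4.48572036e-01, -8.41885361e-01,  3.00020278e-01],
       [-1.40815991e-01, -2.64920942e-01, -9.53932781e-01]]), 't': array([-0.44485916, -0.00977548,  0.388612  ])}
[411.86692864 137.60371672] [ 245.41447744 -128.48053511]
```

View pics/w1.png

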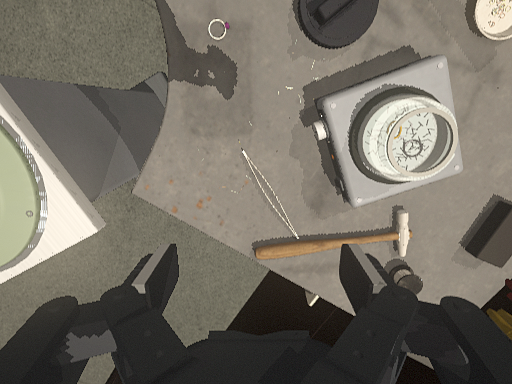

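Run:
```python
import cv2
im=cv2.imread("pics/w1.png");cv2.imwrite("pics/w1c.png",cv2.resize(im[70:200,340:480],None,fx=4.5,fy=4.5,interpolation=cv2.INTER_CUBIC))
```

```text
(no output)
```

View pics/w1c.png

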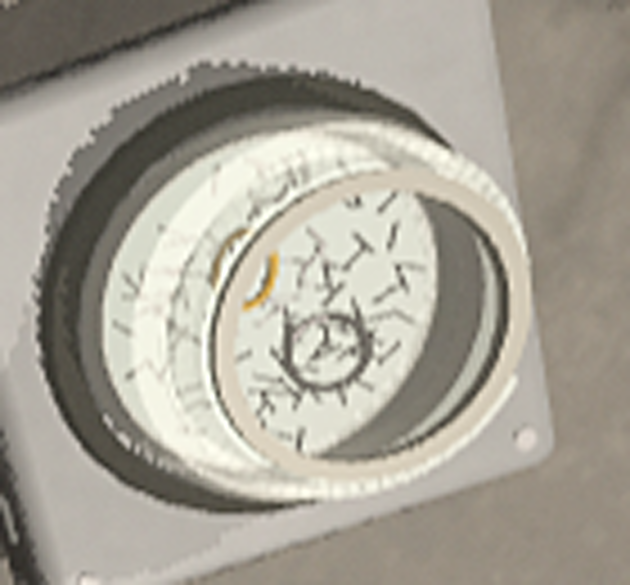

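Run:
```python
from h import *
from scipy.optimize import least_squares as ls
c=np.load("w1.npy",allow_pickle=True).item()
P=np.array([(530,260),(520,220),(490,190),(450,172),(405,167),(350,178),(300,203),(255,245),(225,290),(213,340),(220,390),(245,440),(290,472),(345,472),(420,448),(480,400),(515,345)])/4.5+[340,70]
for z in(.1,.103):
    X=np.array([ray(c,u,v,z)[:2] for u,v in P])
    f=lambda p:np.hypot(*(X-p[:2]).T)-p[2]
    r=ls(f,[.56,-.21,.036]);print(z,r.x.round(4),(r.fun*1e3).round(1))
top=cv2.imread("pics/top0.png");ct=bot.get_calibration("top");cs=bot.get_calibration("scene");sc=cv2.imread("pics/scene0.png")
w=cv2.imread("pics/w1.png")
p=r.x
for im,cc,n in((top,ct,"top"),(sc,cs,"scene"),(w,c,"w")):
    S=5;u0,v0=(proj(cc,[p[0],p[1],.1])-[55,50]).astype(int)
    cr=cv2.resize(im[v0:v0+100,u0:u0+110],None,fx=S,fy=S,interpolation=cv2.INTER_CUBIC)
    for R_,z,col in((.036,.1,(0,0,255)),(.044,.05,(0,255,0))):
        pts=np.array([(proj(cc,[p[0]+R_*np.cos(a),p[1]+R_*np.sin(a),z])-[u0,v0]+.5)*S for a in np.linspace(0,6.28,60)]).astype(int)
        cv2.polylines(cr,[pts],True,col,1)
    cv2.imwrite(f"pics/ov_{n}.png",cr)
a,b=cv2.imread("pics/ov_top.png"),cv2.imread("pics/ov_scene.png");a=cv2.resize(a,(400,364));b=cv2.resize(b,(400,364));cv2.imwrite("pics/ov.png",np.hstack([a,b]))
```

```text
0.1 [ 0.568  -0.2198  0.0333] [ 1.2  2.1  1.3  0.3 -0.6 -1.3 -1.3 -1.   0.1  0.5  0.5  1.3  1.7 -0.6
 -1.8 -1.6 -0.8]
0.103 [ 0.5666 -0.2186  0.0329] [ 1.2  2.1  1.3  0.3 -0.6 -1.3 -1.3 -1.   0.1  0.5  0.4  1.3  1.7 -0.6
 -1.8 -1.6 -0.8]
```

View pics/ov.png

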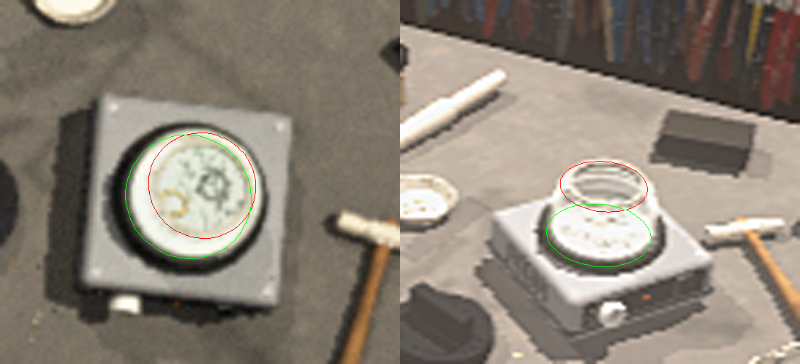

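Run:
```python
from h import *
s=bot.observe();print(np.abs(s['qd']).max())
c=bot.get_calibration("wrist");im=bot.grab_frame("wrist");cv2.imwrite("pics/w2.png",im)
np.save("w2.npy",c,allow_pickle=True)
C=-c['R'].T@c['t'];print(C, Rnow(s).T@(C-s['position']))
x,y=proj(c,[.566,-.216,.1]).astype(int);print(x,y)
x-=70;y-=65
print(x,y);cv2.imwrite("pics/w2c.png",cv2.resize(im[y:y+130,x:x+140],None,fx=4.5,fy=4.5,interpolation=cv2.INTER_CUBIC))
delta([.50,.08,.25],np.radians(-28))
```

```text
0.20395093202497458
[ 0.44499759 -0.10720557  0.37421882] [-0.12543679 -0.00030447 -0.07712181]
418 149
348 84
t [-0.0009 -0.0388 -0.2718] w [ 0.44 -0.12  0.03] | clk 1.0 pos [ 0.4087 -0.1789  0.2485] jaw -27.6 F [-0.1 -1.1  0.1] q7 -0.31 gw 0.085
```

View pics/w2c.png

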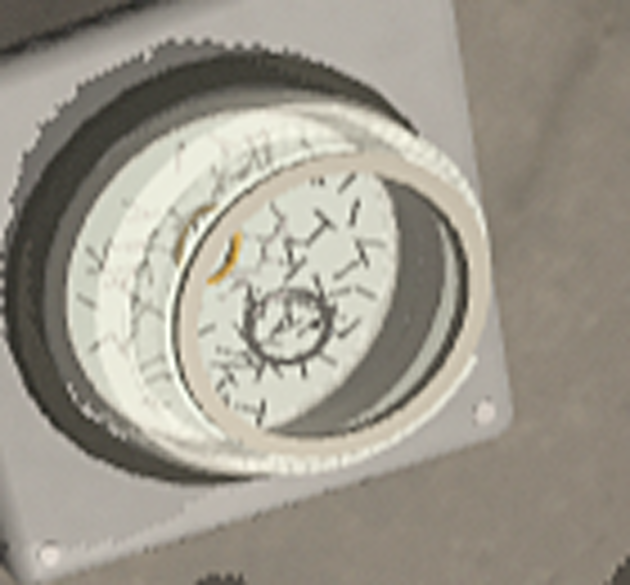

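```bash
python3 - <<'E'
from h import *
delta([.52,.065,.2],np.radians(-28))
E
python3 -m creep '[{"tx":0.05,"ty":-0.015,"tz":-0.264,"wx":0,"wy":0,"wz":0,"claw":0},{"tx":0.05,"ty":-0.015,"tz":-0.264,"wx":0,"wy":0,"wz":0,"claw":0},{"tx":0.05,"ty":-0.015,"tz":-0.264,"wx":0,"wy":0,"wz":0,"claw":0},{"tx":0.05,"ty":-0.015,"tz":-0.264,"wx":0,"wy":0,"wz":0,"claw":0},{"tx":0.05,"ty":-0.015,"tz":-0.264,"wx":0,"wy":0,"wz":0,"claw":0},{"tx":0.05,"ty":-0.015,"tz":-0.264,"wx":0,"wy":0,"wz":0,"claw":0},{"tx":0.05,"ty":-0.015,"tz":-0.264,"wx":0,"wy":0,"wz":0,"claw":0},{"tx":0.05,"ty":-0.015,"tz":-0.264,"wx":0,"wy":0,"wz":0,"claw":0}]'
python3 - <<'E'
from h import *
delta([.533,.081,.2],np.radians(-28))
s=bot.observe();print(np.abs(s['qd']).max())
c=bot.get_calibration("wrist");im=bot.grab_frame("wrist");cv2.imwrite("pics/w3.png",im)
np.save("w3.npy",c,allow_pickle=True);s=bot.observe();print(np.abs(s['qd']).max())
print(proj(c,[.533,.081,.018]))
E
```

```text
t [ 0.0491 -0.0141 -0.2676] w [ 0.44 -0.12  0.03] | clk 1.0 pos [ 0.4087 -0.1789  0.2485] jaw -27.6 F [-0.1 -1.1  0.1] q7 -0.31 gw 0.085
clock: 1.8
position: [0.5173, 0.0621, 0.1986]
tool_rot: [-2.351, 1.569, 1.881]
force: [0.3, 0.0, -0.2]
grip_width: 0.0854
t [-0.0014  0.0052 -0.0241] w [ 0.48 -0.08  0.08] | clk 1.8 pos [0.5173 0.0621 0.1986] jaw -27.5 F [ 0.3  0.  -0.2] q7 -0.93 gw 0.0854
0.02888243509073551
0.016280665115272985
[263.50140008 155.86646038]
```

View pics/w3.png

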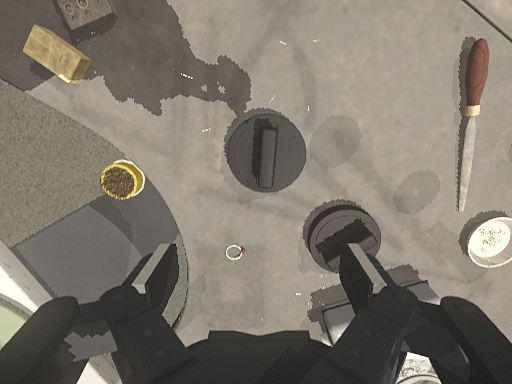

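The wrist view, taken standing still, shows the lid disc near (265,150). Its bar is close to vertical in the image, so the jaws are nearly square to it. Now a precise measurement.

Run:
```python
from h import *
im=cv2.imread("pics/w3.png")[100:200,215:315]
im=cv2.convertScaleAbs(im,alpha=2.0,beta=0)
cv2.imwrite("pics/w3c.png",cv2.resize(im,None,fx=6,fy=6,interpolation=cv2.INTER_CUBIC))
```

```text
(no output)
```

View pics/w3c.png

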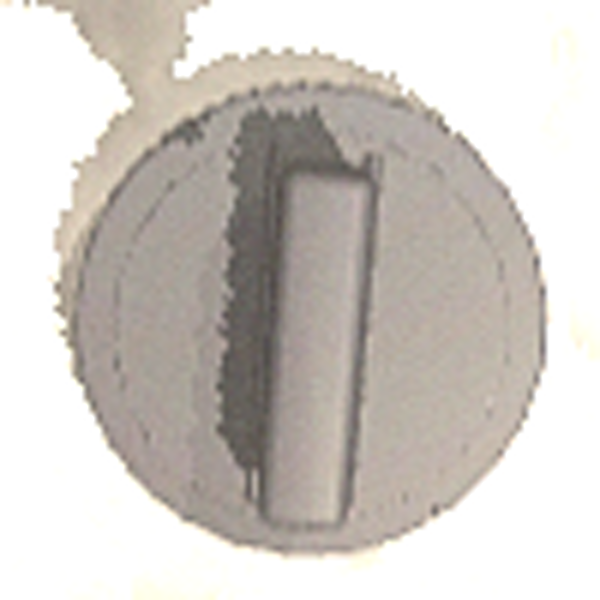

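Run:
```python
from h import *
c=np.load("w3.npy",allow_pickle=True).item()
f=lambda u,v,z:ray(c,u/6+215,v/6+100,z)
q=[f(*p,.044) for p in((288,172),(375,178),(349,525),(262,522))]
print("bar ctr",np.mean(q,0).round(4)); a=(q[0]+q[1])/2-(q[2]+q[3])/2; b=(q[1]+q[2])/2-(q[0]+q[3])/2
print("len",np.hypot(*a[:2]),"w",np.hypot(*b[:2]),"ang",np.degrees(np.arctan2(a[1],a[0])))
d=[f(*p,.018)[:2] for p in((75,310),(545,325),(310,85),(308,552),(140,150),(475,480),(480,150),(140,470))]
X=np.array(d)
from scipy.optimize import least_squares as ls
r=ls(lambda p:np.hypot(*(X-p[:2]).T)-p[2],[.53,.08,.044]);print("disc",r.x.round(4),(r.fun*1e3).round(1))
```

```text
bar ctr [0.5372 0.0801 0.044 ]
len 0.05964622878853797 w 0.014762498959275222 ang 58.80584024422563
disc [0.5371 0.081  0.0432] [ 0.2 -0.  -0.7  0.6  0.7 -0.1  0.2 -0.9]
```

Run:
```python
from h import *
delta([.5372,.0805,.038],np.radians(-31.2))
```

```text
t [ 0.1609  0.0089 -0.026 ] w [ 3.61 -0.07  0.06] | clk 1.85 pos [0.5173 0.0613 0.1989] jaw -27.6 F [-0.1 -0.4  0.4] q7 -0.93 gw 0.0854
```

Align laterally first, then descend to 60 mm. After that I'll do the fine correction.

```bash
python3 -m creep '[{"tx":0.03,"ty":0.009,"tz":-0.026,"wx":3.6,"wy":0,"wz":0,"claw":0},{"tx":0.06,"ty":0.009,"tz":-0.026,"wx":3.6,"wy":0,"wz":0,"claw":0},{"tx":0.1,"ty":0.009,"tz":-0.026,"wx":3.6,"wy":0,"wz":0,"claw":0},{"tx":0.13,"ty":0.009,"tz":-0.026,"wx":3.6,"wy":0,"wz":0,"claw":0},{"tx":0.14,"ty":0.009,"tz":-0.026,"wx":3.6,"wy":0,"wz":0,"claw":0},{"tx":0.14,"ty":0.009,"tz":-0.026,"wx":3.6,"wy":0,"wz":0,"claw":0}]'
python3 - <<'E'
from h import *
delta([.5372,.0805,.038],np.radians(-31.2))
E
```

```text
clock: 2.45
position: [0.5368, 0.0794, 0.0584]
tool_rot: [-1.507, 1.569, 2.66]
force: [-0.4, -0.2, -0.2]
grip_width: 0.0857
t [ 0.0204 -0.0002 -0.0012] w [-0.06  0.01  0.12] | clk 2.45 pos [0.5368 0.0794 0.0584] jaw -31.3 F [-0.4 -0.2 -0.2] q7 -1.12 gw 0.0857
```

```bash
python3 -m creep '[{"tx":0.01,"ty":0,"tz":-0.001,"wx":0,"wy":0,"wz":0,"claw":0},{"tx":0.02,"ty":0,"tz":-0.001,"wx":0,"wy":0,"wz":0,"claw":0},{"tx":0.02,"ty":0,"tz":-0.001,"wx":0,"wy":0,"wz":0.1,"claw":1},{"tx":0.02,"ty":0,"tz":-0.001,"wx":0,"wy":0,"wz":0.1,"claw":1},{"tx":0.02,"ty":0,"tz":-0.001,"wx":0,"wy":0,"wz":0.1,"claw":1},{"tx":0.02,"ty":0,"tz":-0.001,"wx":0,"wy":0,"wz":0.1,"claw":1},{"tx":0.02,"ty":0,"tz":-0.001,"wx":0,"wy":0,"wz":0.1,"claw":1},{"tx":0.02,"ty":0,"tz":-0.001,"wx":0,"wy":0,"wz":0.1,"claw":1}]' 60
python3 - <<'E'
from h import *
delta([.5372,.0805,.038],np.radians(-31.2))
cv2.imwrite("pics/w4.png",bot.grab_frame("wrist"))
E
```

```text
clock: 3.25
position: [0.5374, 0.0803, 0.0389]
tool_rot: [2.17, 1.571, 0.053]
force: [-2.7, -0.5, 8.1]
grip_width: 0.0152
t [ 0.0009 -0.0003 -0.0001] w [-0.06 -0.   -0.01] | clk 3.25 pos [0.5374 0.0803 0.0389] jaw -31.3 F [-2.7 -0.5  8.1] q7 -1.14 gw 0.0152
```

View pics/w4.png

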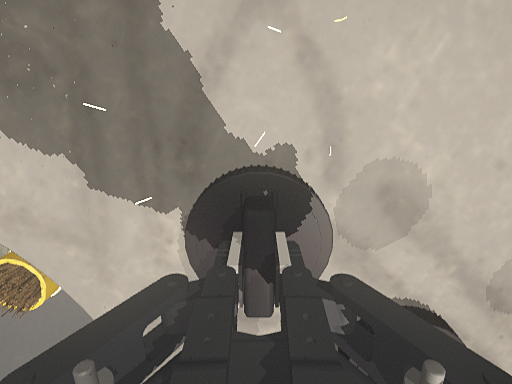

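```bash
python3 -m creep '[{"tx":-0.02,"ty":0,"tz":0,"wx":0,"wy":0,"wz":0,"claw":1},{"tx":-0.06,"ty":0,"tz":0,"wx":0,"wy":0,"wz":0,"claw":1},{"tx":-0.1,"ty":0,"tz":0,"wx":0,"wy":0,"wz":0,"claw":1},{"tx":-0.15,"ty":0,"tz":0,"wx":0,"wy":0,"wz":0,"claw":1},{"tx":-0.19,"ty":0,"tz":0,"wx":0,"wy":0,"wz":0,"claw":1},{"tx":-0.19,"ty":0,"tz":0,"wx":0,"wy":0,"wz":0,"claw":1},{"tx":-0.19,"ty":0,"tz":0,"wx":0,"wy":0,"wz":0,"claw":1}]'
python3 - <<'E'
from h import *
delta([.52,-.295,.23],np.radians(-31.2))
E
```

```text
clock: 4.0
position: [0.5375, 0.0801, 0.2296]
tool_rot: [2.089, 1.569, -0.027]
force: [0.0, 0.3, -1.6]
grip_width: 0.0148
t [-0.0005  0.1798  0.3297] w [-0.07 -0.05 -0.08] | clk 4.0 pos [0.5375 0.0801 0.2296] jaw -31.3 F [ 0.   0.3 -1.6] q7 -1.0 gw 0.0148
```

```bash
python3 -m creep '[{"tx":0,"ty":0.18,"tz":0.33,"wx":0,"wy":0,"wz":0,"claw":1},{"tx":0,"ty":0.18,"tz":0.33,"wx":0,"wy":0,"wz":0,"claw":1},{"tx":0,"ty":0.18,"tz":0.33,"wx":0,"wy":0,"wz":0,"claw":1},{"tx":0,"ty":0.18,"tz":0.33,"wx":0,"wy":0,"wz":0,"claw":1},{"tx":0,"ty":0.18,"tz":0.33,"wx":0,"wy":0,"wz":0,"claw":1},{"tx":0,"ty":0.18,"tz":0.33,"wx":0,"wy":0,"wz":0,"claw":1},{"tx":0,"ty":0.18,"tz":0.33,"wx":0,"wy":0,"wz":0,"claw":1},{"tx":0,"ty":0.18,"tz":0.33,"wx":0,"wy":0,"wz":0,"claw":1}]'; python3 -m creep '[{"tx":0,"ty":0,"tz":0,"wx":0,"wy":0,"wz":0,"claw":1},{"tx":0,"ty":0,"tz":0,"wx":0,"wy":0,"wz":0,"claw":1},{"tx":0,"ty":0,"tz":0,"wx":0,"wy":0,"wz":0,"claw":1}]';python3 - <<'E'
from h import *
s=bot.observe();print(np.abs(s['qd']).max())
c=bot.get_calibration("wrist");im=bot.grab_frame("wrist");cv2.imwrite("pics/w5.png",im)
np.save("w5.npy",c,allow_pickle=True);s=bot.observe();print(np.abs(s['qd']).max())
print(proj(c,[.566,-.217,.1]))
delta([.52,-.295,.23],np.radians(-31.2))
E
```

```text
clock: 4.8
position: [0.5181, -0.2998, 0.2276]
tool_rot: [-0.792, 1.569, -2.912]
force: [-0.3, 0.0, -1.9]
grip_width: 0.0151
clock: 5.1
position: [0.5181, -0.2982, 0.2268]
tool_rot: [-1.418, 1.568, 2.746]
force: [-0.4, 0.3, -1.8]
grip_width: 0.0148
0.010814372614323638
0.007119699499977458
[257.30669515  84.0710241 ]
t [-0.0028 -0.0002 -0.0035] w [-0.18  0.02  0.11] | clk 5.15 pos [ 0.5183 -0.2981  0.2272] jaw -31.4 F [-0.1  0.6 -1. ] q7 -0.29 gw 0.0147
```

View pics/w5.png

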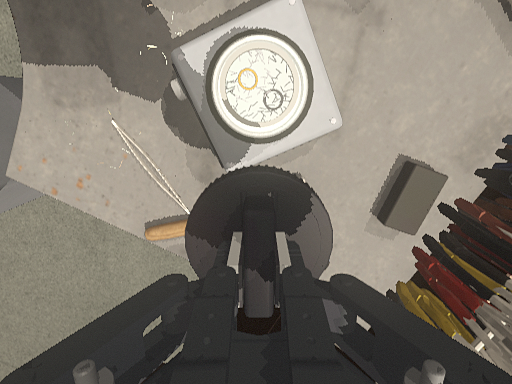

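Run:
```python
import cv2
im=cv2.imread("pics/w5.png")[25:145,200:320]
im=cv2.convertScaleAbs(im,alpha=0.9)
cv2.imwrite("pics/w5c.png",cv2.resize(im,None,fx=5,fy=5,interpolation=cv2.INTER_CUBIC))
```

```text
(no output)
```

View pics/w5c.png

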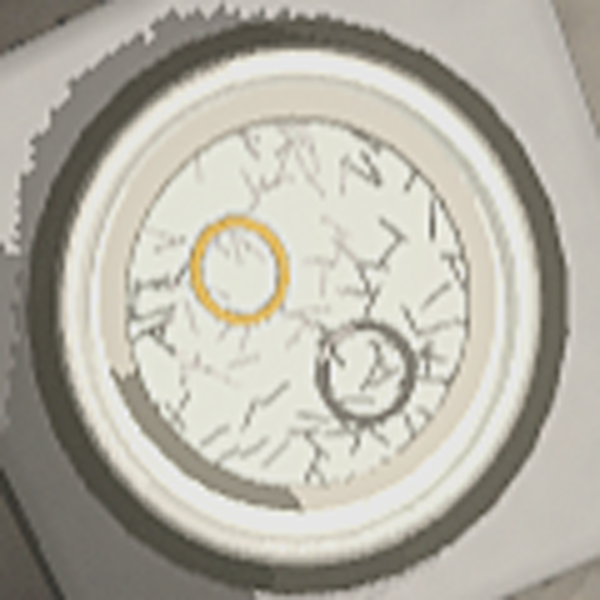

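Run:
```python
from h import *
from scipy.optimize import least_squares as ls
c=np.load("w5.npy",allow_pickle=True).item()
print("C",-c['R'].T@c['t'])
g=lambda u,v,z:ray(c,u/5+200-.4,v/5+25-.4,z)[:2]
def fit(n,P,z):
    X=np.array([g(*p,z) for p in P]);r=ls(lambda p:np.hypot(*(X-p[:2]).T)-p[2],[.56,-.21,.036]);print(n,z,r.x.round(4),(r.fun*1e3).round(1))
out=[(100,297),(497,297),(298,78),(160,150),(440,150),(300,511),(115,370)]
inn=[(129,300),(467,300),(298,118),(200,150),(405,155),(440,390),(350,480),(155,385),(240,475)]
for z in(.1,.103): fit("out",out,z);fit("in",inn,z)
fit("in",inn,.098)
col=[(30,320),(568,300),(300,15),(290,592),(90,120),(500,120),(515,480),(90,490)]
for z in(.05,.06): fit("collar",col,z)
wh=[(60,300),(540,305),(300,48),(300,562),(125,125),(475,125),(470,480),(125,475)]
for z in(.08,.09,.1): fit("white",wh,z)
```

```text
C [ 0.55832063 -0.23233787  0.35221004]
out 0.1 [ 0.5669 -0.2191  0.0336] [ 0.2 -0.2  0.9 -0.5 -0.4  0.3 -0.3]
in 0.1 [ 0.5667 -0.2192  0.0288] [-0.  -0.3  0.1  0.3  0.4 -1.   1.  -1.1  0.6]
out 0.103 [ 0.5668 -0.2192  0.0332] [ 0.2 -0.2  0.9 -0.5 -0.4  0.3 -0.3]
in 0.103 [ 0.5666 -0.2194  0.0285] [-0.  -0.3  0.1  0.3  0.4 -1.   1.  -1.   0.6]
in 0.098 [ 0.5667 -0.2191  0.029 ] [-0.  -0.3  0.1  0.3  0.4 -1.   1.  -1.1  0.6]
collar 0.05 [ 0.5667 -0.219   0.0549] [-0.3  0.1  0.4 -0.3  0.2 -0.7  0.5  0.1]
collar 0.06 [ 0.5664 -0.2194  0.0531] [-0.3  0.1  0.4 -0.3  0.2 -0.6  0.4  0.1]
white 0.08 [ 0.5667 -0.2196  0.0439] [ 0.   0.  -0.3  0.6  0.3  0.2 -0.4 -0.4]
white 0.09 [ 0.5664 -0.22    0.0423] [ 0.   0.  -0.3  0.6  0.2  0.2 -0.4 -0.4]
white 0.1 [ 0.5661 -0.2205  0.0407] [ 0.   0.  -0.3  0.5  0.2  0.2 -0.4 -0.4]
```

Run:
```python
from h import *
c=np.load("w5.npy",allow_pickle=True).item()
p=bot.observe()['position'];R=Rnow(bot.observe())
for d in(.021,.0249):
  for a in np.linspace(0,2*np.pi,8,endpoint=False):
    X=p+R@np.array([d,.044*np.cos(a),.044*np.sin(a)]);print(d,round(np.degrees(a)),proj(c,X).round(1))
for q in((0.0,),):
    print(proj(c,p+R@np.array([-.005,.008,-.031])),proj(c,p+R@np.array([-.005,-.008,-.031])))
im=cv2.imread("pics/w5.png")[150:290,170:350]
cv2.imwrite("pics/w5d.png",cv2.resize(cv2.convertScaleAbs(im,alpha=1.8),None,fx=4,fy=4,interpolation=cv2.INTER_CUBIC))
```

```text
0.021 0 [334.6 243.4]
0.021 45 [309.6 288.8]
0.021 90 [259.2 306.2]
0.021 135 [208.8 288.9]
0.021 180 [183.8 243.6]
0.021 225 [202.6 192.7]
0.021 270 [259.2 169.7]
0.021 315 [315.7 192.6]
0.0249 0 [332.9 240.3]
0.0249 45 [308.5 284.9]
0.0249 90 [259.2 302. ]
0.0249 135 [209.8 285. ]
0.0249 180 [185.5 240.5]
0.0249 225 [203.9 190.6]
0.0249 270 [259.1 168.1]
0.0249 315 [314.4 190.5]
[276.65059504 209.6953179 ] [241.95347471 209.73047961]
```

View pics/w5d.png

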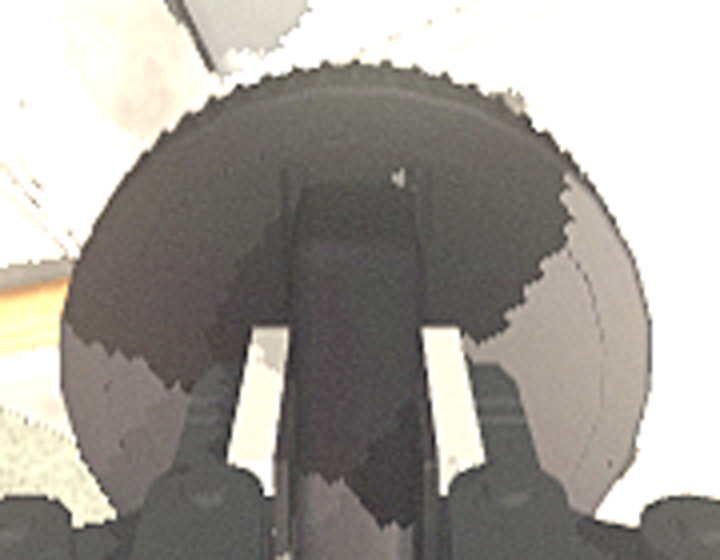

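Run:
```python
from h import *
delta([.5667,-.2192,.16],np.radians(-31.2))
```

```text
t [ 0.0671  0.0003 -0.0925] w [-0.18  0.02  0.11] | clk 5.15 pos [ 0.5183 -0.2981  0.2272] jaw -31.4 F [-0.1  0.6 -1. ] q7 -0.29 gw 0.0147
```

```bash
python3 -m creep '[{"tx":0,"ty":0,"tz":-0.046,"wx":0,"wy":0,"wz":0,"claw":1},{"tx":0,"ty":0,"tz":-0.0925,"wx":-0.2,"wy":0,"wz":0.1,"claw":1},{"tx":0.02,"ty":0,"tz":-0.0925,"wx":-0.2,"wy":0,"wz":0.1,"claw":1},{"tx":0.05,"ty":0,"tz":-0.0925,"wx":-0.2,"wy":0,"wz":0.1,"claw":1},{"tx":0.067,"ty":0,"tz":-0.0925,"wx":-0.2,"wy":0,"wz":0.1,"claw":1},{"tx":0.067,"ty":0,"tz":-0.0925,"wx":-0.2,"wy":0,"wz":0.1,"claw":1},{"tx":0.067,"ty":0,"tz":-0.0925,"wx":-0.2,"wy":0,"wz":0.1,"claw":1}]'
python3 - <<'E'
from h import *
delta([.5667,-.2192,.137],np.radians(-31.2))
cv2.imwrite("pics/s6.png",cv2.resize(bot.grab_frame("scene")[120:240,260:390],None,fx=4.5,fy=4.5))
E
```

```text
clock: 5.85
position: [0.5667, -0.2183, 0.1607]
tool_rot: [-0.737, 1.571, -2.851]
force: [0.2, 0.8, -1.0]
grip_width: 0.0152
t [0.0237 0.0005 0.0008] w [0.09 0.01 0.01] | clk 5.85 pos [ 0.5667 -0.2183  0.1607] jaw -31.1 F [ 0.2  0.8 -1. ] q7 -0.47 gw 0.0152
```

View pics/s6.png

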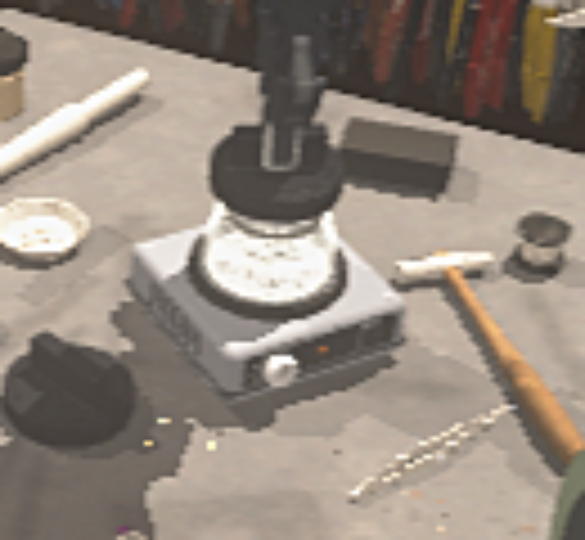

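The lid is level and concentric above the neck. I'll lower it gently.

```bash
python3 -m creep '[{"tx":0.01,"ty":0.0005,"tz":0.001,"wx":0,"wy":0,"wz":0,"claw":1},{"tx":0.018,"ty":0.0005,"tz":0.001,"wx":0,"wy":0,"wz":0,"claw":1},{"tx":0.022,"ty":0.0005,"tz":0.001,"wx":0,"wy":0,"wz":0,"claw":1},{"tx":0.024,"ty":0.0005,"tz":0.001,"wx":0,"wy":0,"wz":0,"claw":1},{"tx":0.024,"ty":0.0005,"tz":0.001,"wx":0,"wy":0,"wz":0,"claw":1}]'
python3 - <<'E'
from h import *
delta([.5667,-.2192,.133],np.radians(-31.2))
E
```

```text
clock: 6.4
position: [0.5668, -0.2197, 0.1369]
tool_rot: [1.37, 1.57, -0.744]
force: [0.7, -0.2, -1.5]
grip_width: 0.0144
t [ 0.0039 -0.0003 -0.0004] w [ 0.06  0.   -0.02] | clk 6.4 pos [ 0.5668 -0.2197  0.1369] jaw -31.1 F [ 0.7 -0.2 -1.5] q7 -0.48 gw 0.0144
```

```bash
python3 -m creep '[{"tx":0.001,"ty":0,"tz":-0.0003,"wx":0,"wy":0,"wz":0,"claw":1},{"tx":0.002,"ty":0,"tz":-0.0003,"wx":0,"wy":0,"wz":0,"claw":1},{"tx":0.003,"ty":0,"tz":-0.0003,"wx":0,"wy":0,"wz":0,"claw":1},{"tx":0.003,"ty":0,"tz":-0.0003,"wx":0,"wy":0,"wz":0,"claw":1}]';python3 -m creep '[{"tx":0.001,"ty":0,"tz":0,"wx":0,"wy":0,"wz":0,"claw":1},{"tx":0.0015,"ty":0,"tz":0,"wx":0,"wy":0,"wz":0,"claw":1},{"tx":0.0015,"ty":0,"tz":0,"wx":0,"wy":0,"wz":0,"claw":1}]'
python3 - <<'E'
from h import *
delta([.5667,-.2192,.130],np.radians(-31.2))
E
```

```text
clock: 6.8
position: [0.5669, -0.2194, 0.1339]
tool_rot: [1.369, 1.57, -0.745]
force: [-0.6, -0.2, -1.0]
grip_width: 0.0148
clock: 7.1
position: [0.5669, -0.2194, 0.1323]
tool_rot: [1.321, 1.571, -0.793]
force: [-0.3, -0.3, -1.3]
grip_width: 0.0148
t [ 0.0023 -0.0003 -0.0001] w [ 0.06  0.   -0.01] | clk 7.1 pos [ 0.5669 -0.2194  0.1323] jaw -31.1 F [-0.3 -0.3 -1.3] q7 -0.48 gw 0.0148
```

```bash
for i in 1 2 3; do python3 -m creep '[{"tx":0.0007,"ty":0,"tz":0,"wx":0,"wy":0,"wz":0,"claw":1},{"tx":0.001,"ty":0,"tz":0,"wx":0,"wy":0,"wz":0,"claw":1},{"tx":0.001,"ty":0,"tz":0,"wx":0,"wy":0,"wz":0,"claw":1}]' | grep -E 'pos|force'; done
python3 - <<'E'
from h import *
delta([.5667,-.2192,.130],np.radians(-31.2))
E
```

```text
position: [0.567, -0.2194, 0.1316]
force: [-1.1, 0.5, 4.7]
position: [0.5671, -0.2195, 0.1315]
force: [-4.4, 1.1, 12.6]
position: [0.5672, -0.2194, 0.1314]
force: [-5.7, 2.7, 16.4]
t [ 0.0014 -0.0005  0.    ] w [ 0.05  0.02 -0.09] | clk 8.0 pos [ 0.5672 -0.2194  0.1314] jaw -31.1 F [-5.7  2.7 16.4] q7 -0.49 gw 0.0149
```

```bash
python3 -m creep '[{"tx":-0.0001,"ty":-0.0005,"tz":0,"wx":0,"wy":0,"wz":-0.1,"claw":1},{"tx":-0.0002,"ty":-0.0005,"tz":0,"wx":-5,"wy":0,"wz":-0.1,"claw":1},{"tx":-0.0003,"ty":-0.0005,"tz":0,"wx":-10,"wy":0,"wz":-0.1,"claw":1},{"tx":-0.0005,"ty":-0.0005,"tz":0,"wx":-15,"wy":0,"wz":-0.1,"claw":1},{"tx":-0.0005,"ty":-0.0005,"tz":0,"wx":-15,"wy":0,"wz":-0.1,"claw":1}]'
python3 - <<'E'
from h import *
delta([.5667,-.2192,.132],np.radians(-16));print(bot.observe()['moment'])
E
```

```text
clock: 8.5
position: [0.567, -0.2193, 0.1323]
tool_rot: [1.054, 1.57, -0.797]
force: [0.1, -0.1, 5.1]
grip_width: 0.0148
t [ 0.0003 -0.0003  0.    ] w [-0.06  0.01 -0.03] | clk 8.5 pos [ 0.567  -0.2193  0.1323] jaw -16.1 F [ 0.1 -0.1  5.1] q7 -0.27 gw 0.0148
[-0.12004856  0.0087856   0.09293094]
```

```bash
python3 -m creep '[{"tx":0.0001,"ty":-0.0002,"tz":0,"wx":-4,"wy":0,"wz":0,"claw":1},{"tx":0,"ty":-0.0002,"tz":0,"wx":-8,"wy":0,"wz":0,"claw":1},{"tx":-0.0001,"ty":-0.0002,"tz":0,"wx":-12,"wy":0,"wz":0,"claw":1},{"tx":-0.0001,"ty":-0.0002,"tz":0,"wx":-12,"wy":0,"wz":0,"claw":1}]'
python3 - <<'E'
from h import *
delta([.5667,-.2192,.132],np.radians(-4));print(bot.observe()['moment'])
E
```

```text
clock: 8.9
position: [0.5671, -0.2193, 0.1327]
tool_rot: [1.295, 1.57, -0.347]
force: [0.2, -0.0, 6.6]
grip_width: 0.0147
t [ 0.0007 -0.0005 -0.0001] w [-0.08  0.02 -0.07] | clk 8.9 pos [ 0.5671 -0.2193  0.1327] jaw -4.1 F [ 0.2 -0.   6.6] q7 -0.09 gw 0.0147
[-0.05862638  0.13044744  0.08184486]
```

```bash
python3 -m creep '[{"tx":0.0001,"ty":-0.0003,"tz":0,"wx":-4,"wy":0,"wz":0,"claw":1},{"tx":0,"ty":-0.0003,"tz":0,"wx":-8,"wy":0,"wz":0,"claw":1},{"tx":-0.0001,"ty":-0.0003,"tz":0,"wx":-12,"wy":0,"wz":0,"claw":1},{"tx":-0.0001,"ty":-0.0003,"tz":0,"wx":-12,"wy":0,"wz":0,"claw":1}]'
python3 - <<'E'
from h import *
delta([.5667,-.2192,.132],np.radians(8));print(bot.observe()['moment'])
E
```

```text
clock: 9.3
position: [0.5671, -0.2193, 0.133]
tool_rot: [1.251, 1.569, -0.183]
force: [-0.4, 0.2, 5.6]
grip_width: 0.0148
t [ 0.001  -0.0003 -0.0001] w [-0.15  0.03 -0.09] | clk 9.3 pos [ 0.5671 -0.2193  0.133 ] jaw 7.9 F [-0.4  0.2  5.6] q7 0.08 gw 0.0148
[0.01436481 0.01523186 0.05526101]
```

```bash
python3 -m creep '[{"tx":0.0001,"ty":-0.0003,"tz":0,"wx":-4,"wy":0,"wz":0.1,"claw":1},{"tx":0.0001,"ty":-0.0003,"tz":0,"wx":-8,"wy":0,"wz":0.1,"claw":1},{"tx":0,"ty":-0.0003,"tz":0,"wx":-12,"wy":0,"wz":0.1,"claw":1},{"tx":0,"ty":-0.0003,"tz":0,"wx":-12,"wy":0,"wz":0.1,"claw":1}]'
python3 - <<'E'
from h import *
delta([.5667,-.2192,.132],np.radians(8));print(bot.observe()['moment'])
E
```

```text
clock: 9.7
position: [0.5665, -0.2194, 0.1326]
tool_rot: [1.363, 1.568, 0.136]
force: [0.3, -0.6, -3.1]
grip_width: 0.0147
t [ 0.0006  0.0003 -0.0001] w [11.71  0.02 -0.16] | clk 9.7 pos [ 0.5665 -0.2194  0.1326] jaw 19.7 F [ 0.3 -0.6 -3.1] q7 0.25 gw 0.0147
[ 0.02009057 -0.00160334  0.04681848]
```

The contact force has gone, so the lugs are off the starts. Going straight down to confirm the drop.

```bash
python3 -m creep '[{"tx":0.001,"ty":0.0003,"tz":0,"wx":0,"wy":0,"wz":-0.1,"claw":1},{"tx":0.002,"ty":0.0003,"tz":0,"wx":0,"wy":0,"wz":-0.1,"claw":1},{"tx":0.0025,"ty":0.0003,"tz":0,"wx":0,"wy":0,"wz":-0.1,"claw":1},{"tx":0.0025,"ty":0.0003,"tz":0,"wx":0,"wy":0,"wz":-0.1,"claw":1}]'
python3 - <<'E'
from h import *
delta([.5667,-.2192,.128],np.radians(20));print(bot.observe()['moment'])
E
```

```text
clock: 10.1
position: [0.5668, -0.2192, 0.13]
tool_rot: [1.046, 1.57, -0.182]
force: [-0.7, -0.6, -1.8]
grip_width: 0.0145
t [ 0.002  -0.     -0.0001] w [-0.33  0.03 -0.05] | clk 10.1 pos [ 0.5668 -0.2192  0.13  ] jaw 19.7 F [-0.7 -0.6 -1.8] q7 0.25 gw 0.0145
[-0.00817214  0.01080067  0.03984915]
```

```bash
for i in 1 2 3; do python3 -m creep '[{"tx":0.0006,"ty":0,"tz":0,"wx":0,"wy":0,"wz":0,"claw":1},{"tx":0.001,"ty":0,"tz":0,"wx":0,"wy":0,"wz":0,"claw":1},{"tx":0.001,"ty":0,"tz":0,"wx":0,"wy":0,"wz":0,"claw":1}]' | grep -E 'pos|force'; done
python3 - <<'E'
from h import *
delta([.5667,-.2192,.128],np.radians(20));print(bot.observe()['moment'])
E
```

```text
position: [0.5667, -0.2192, 0.1289]
force: [-0.2, 0.5, -2.5]
position: [0.5669, -0.2193, 0.1286]
force: [-2.7, 1.5, 9.2]
position: [0.5669, -0.2193, 0.1285]
force: [-5.9, 1.5, 14.9]
t [ 0.0005 -0.0002 -0.0002] w [-0.36  0.09 -0.06] | clk 11.0 pos [ 0.5669 -0.2193  0.1285] jaw 19.6 F [-5.9  1.5 14.9] q7 0.25 gw 0.0148
[ 0.29482771  1.38430848 -0.05021121]
```

The lid dropped about 4.5 mm, with contact at TCP z ≈ 0.1287, or roughly 3.7 mm over the rim. Now I'll screw forward, following the lead of about 0.042 mm/deg.

```bash
python3 -m creep '[{"tx":-0.0002,"ty":-0.0002,"tz":-0.0002,"wx":0,"wy":0,"wz":0,"claw":1},{"tx":0,"ty":-0.0002,"tz":-0.0002,"wx":6,"wy":0,"wz":0,"claw":1},{"tx":0.0002,"ty":-0.0002,"tz":-0.0002,"wx":12,"wy":0,"wz":0,"claw":1},{"tx":0.0004,"ty":-0.0002,"tz":-0.0002,"wx":18,"wy":0,"wz":0,"claw":1},{"tx":0.0007,"ty":-0.0002,"tz":-0.0002,"wx":24,"wy":0,"wz":0,"claw":1},{"tx":0.0007,"ty":-0.0002,"tz":-0.0002,"wx":24,"wy":0,"wz":0,"claw":1}]'
python3 - <<'E'
from h import *
delta([.5667,-.2192,.1278],np.radians(-4.4));print(bot.observe()['moment'])
E
```

```text
clock: 11.6
position: [0.5668, -0.2191, 0.1279]
tool_rot: [0.958, 1.569, -0.691]
force: [0.5, -0.3, -1.1]
grip_width: 0.0152
t [ 0.0001 -0.0001  0.0001] w [-0.06  0.07 -0.1 ] | clk 11.6 pos [ 0.5668 -0.2191  0.1279] jaw -4.5 F [ 0.5 -0.3 -1.1] q7 -0.1 gw 0.0152
[ 0.0017885   0.0567479  -0.02646295]
```

```bash
python3 -m creep '[{"tx":0.0002,"ty":0,"tz":0,"wx":6,"wy":0,"wz":0,"claw":1},{"tx":0.0005,"ty":0,"tz":0,"wx":12,"wy":0,"wz":0,"claw":1},{"tx":0.0008,"ty":0,"tz":0,"wx":18,"wy":0,"wz":0,"claw":1},{"tx":0.001,"ty":0,"tz":0,"wx":24,"wy":0,"wz":-0.1,"claw":1},{"tx":0.0013,"ty":0,"tz":0,"wx":30,"wy":0,"wz":-0.1,"claw":1},{"tx":0.0013,"ty":0,"tz":0,"wx":30,"wy":0,"wz":-0.1,"claw":1}]'
python3 - <<'E'
from h import *
delta([.5667,-.2192,.1265],np.radians(-34.5));print(bot.observe()['moment'])
E
```

```text
clock: 12.2
position: [0.567, -0.219, 0.1268]
tool_rot: [0.92, 1.57, -1.251]
force: [-0.6, 0.2, 2.1]
grip_width: 0.0147
t [ 0.0003 -0.0001  0.0003] w [ 0.1   0.04 -0.05] | clk 12.2 pos [ 0.567  -0.219   0.1268] jaw -34.4 F [-0.6  0.2  2.1] q7 -0.54 gw 0.0147
[-0.01352411  0.02373007 -0.1069291 ]
```

```bash
python3 -m creep '[{"tx":0.0003,"ty":0,"tz":0.0002,"wx":6,"wy":0,"wz":0,"claw":1},{"tx":0.0006,"ty":0,"tz":0.0002,"wx":12,"wy":0,"wz":0,"claw":1},{"tx":0.0009,"ty":0,"tz":0.0002,"wx":18,"wy":0,"wz":0,"claw":1},{"tx":0.0012,"ty":0,"tz":0.0002,"wx":24,"wy":0,"wz":0,"claw":1},{"tx":0.0012,"ty":0,"tz":0.0002,"wx":24,"wy":0,"wz":0,"claw":1}]'
python3 - <<'E'
from h import *
delta([.5667,-.2192,.1255],np.radians(-58.4));print(bot.observe()['moment'])
E
```

```text
clock: 12.7
position: [0.5671, -0.2191, 0.1258]
tool_rot: [1.498, 1.569, -1.089]
force: [0.4, -0.6, 4.5]
grip_width: 0.0149
t [ 0.0003 -0.0001  0.0004] w [ 0.18  0.01 -0.09] | clk 12.7 pos [ 0.5671 -0.2191  0.1258] jaw -58.2 F [ 0.4 -0.6  4.5] q7 -0.87 gw 0.0149
[ 0.03477783 -0.01961656 -0.04930871]
```

```bash
python3 -m creep '[{"tx":0.0003,"ty":0,"tz":0.0003,"wx":5,"wy":0,"wz":-0.1,"claw":1},{"tx":0.0005,"ty":0,"tz":0.0003,"wx":10,"wy":0,"wz":-0.1,"claw":1},{"tx":0.0007,"ty":0,"tz":0.0003,"wx":16,"wy":0,"wz":-0.1,"claw":1},{"tx":0.0007,"ty":0,"tz":0.0003,"wx":16,"wy":0,"wz":-0.1,"claw":1}]'
python3 - <<'E'
from h import *
delta([.5667,-.2192,.1248],np.radians(-74));print(bot.observe()['moment'])
E
```

```text
clock: 13.1
position: [0.5671, -0.2193, 0.1254]
tool_rot: [2.415, 1.57, -0.447]
force: [-0.5, -0.2, 6.3]
grip_width: 0.0146
t [ 0.0006 -0.0002  0.0003] w [-0.02 -0.02 -0.02] | clk 13.1 pos [ 0.5671 -0.2193  0.1254] jaw -74.0 F [-0.5 -0.2  6.3] q7 -1.1 gw 0.0146
[-0.08433819  0.02484612 -0.09386207]
```

```bash
python3 -m creep '[{"tx":0.0003,"ty":-0.0001,"tz":0.0002,"wx":4,"wy":0,"wz":0,"claw":1},{"tx":0.0005,"ty":-0.0001,"tz":0.0002,"wx":8,"wy":0,"wz":0,"claw":1},{"tx":0.0005,"ty":-0.0001,"tz":0.0002,"wx":10,"wy":0,"wz":0,"claw":1},{"tx":0.0005,"ty":-0.0001,"tz":0.0002,"wx":10,"wy":0,"wz":0,"claw":1}]'
python3 - <<'E'
from h import *
delta([.5667,-.2192,.1248],np.radians(-84));print(bot.observe()['moment'])
E
```

```text
clock: 13.5
position: [0.5672, -0.2193, 0.1252]
tool_rot: [2.669, 1.57, -0.362]
force: [-0.2, 0.1, 6.0]
grip_width: 0.0145
t [ 0.0004 -0.0002  0.0004] w [ 0.33 -0.05 -0.03] | clk 13.5 pos [ 0.5672 -0.2193  0.1252] jaw -83.7 F [-0.2  0.1  6. ] q7 -1.23 gw 0.0145
[0.00321375 0.03779911 0.00267862]
```

```bash
python3 -m creep '[{"tx":0.0003,"ty":-0.0001,"tz":0.0002,"wx":3,"wy":0,"wz":0,"claw":1},{"tx":0.0005,"ty":-0.0001,"tz":0.0002,"wx":7,"wy":0,"wz":0,"claw":1},{"tx":0.0005,"ty":-0.0001,"tz":0.0002,"wx":7,"wy":0,"wz":0,"claw":1}]'
python3 - <<'E'
from h import *
delta([.5667,-.2192,.1248],np.radians(-84));print(bot.observe()['moment'])
for k in range(1):
    c=bot.get_calibration("wrist");cv2.imwrite("pics/w9.png",bot.grab_frame("wrist"))
cv2.imwrite("pics/s9.png",cv2.resize(bot.grab_frame("scene")[120:240,260:390],None,fx=4.5,fy=4.5))
E
```

```text
clock: 13.8
position: [0.5673, -0.2193, 0.125]
tool_rot: [2.786, 1.569, -0.363]
force: [-0.3, -0.1, 6.8]
grip_width: 0.0151
t [ 0.0002 -0.0001  0.0006] w [-6.39 -0.08 -0.04] | clk 13.8 pos [ 0.5673 -0.2193  0.125 ] jaw -90.4 F [-0.3 -0.1  6.8] q7 -1.32 gw 0.0151
[-0.0066608   0.05525604 -0.05014662]
```

View pics/w9.png

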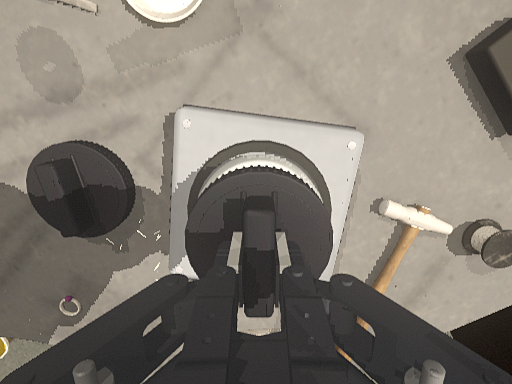

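View pics/s9.png

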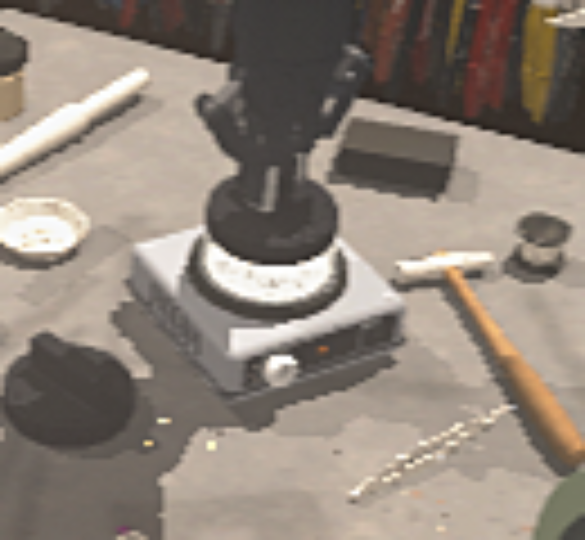

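```bash
python3 -m creep '[{"tx":0.0004,"ty":0,"tz":0.0004,"wx":2,"wy":0,"wz":0,"claw":1},{"tx":0.0004,"ty":0,"tz":0.0004,"wx":4,"wy":0,"wz":0,"claw":1},{"tx":0.0004,"ty":0,"tz":0.0004,"wx":4,"wy":0,"wz":0,"claw":1}]'
python3 - <<'E'
from h import *
delta([.5667,-.2192,.125],np.radians(-94));print(bot.observe()['moment'])
E
```

```text
clock: 14.2
position: [0.5671, -0.2193, 0.125]
tool_rot: [2.883, 1.569, -0.327]
force: [0.0, -0.3, 7.3]
grip_width: 0.0146
t [-0.     -0.0001  0.0004] w [ 0.11 -0.12 -0.03] | clk 14.2 pos [ 0.5671 -0.2193  0.125 ] jaw -93.9 F [ 0.  -0.3  7.3] q7 -1.37 gw 0.0146
[ 0.00908775  0.08827694 -0.00756296]
```

It's home: z stopped dropping at 0.1250, with about 9 N on the seal. I'll unload and let go.

```bash
python3 -m creep '[{"tx":-0.0002,"ty":0,"tz":0.0002,"wx":0,"wy":0,"wz":0,"claw":1},{"tx":-0.0002,"ty":0,"tz":0.0002,"wx":0,"wy":0,"wz":0,"claw":0},{"tx":-0.0002,"ty":0,"tz":0.0002,"wx":0,"wy":0,"wz":0,"claw":0},{"tx":-0.0005,"ty":0,"tz":0.0002,"wx":0,"wy":0,"wz":0,"claw":0},{"tx":-0.001,"ty":0,"tz":0.0002,"wx":0,"wy":0,"wz":0,"claw":0},{"tx":-0.001,"ty":0,"tz":0.0002,"wx":0,"wy":0,"wz":0,"claw":0},{"tx":-0.001,"ty":0,"tz":0.0002,"wx":0,"wy":0,"wz":0,"claw":0}]' 20; python3 -m creep '[{"tx":-0.02,"ty":0,"tz":0,"wx":0,"wy":0,"wz":0,"claw":0},{"tx":-0.05,"ty":0,"tz":0,"wx":0,"wy":0,"wz":0,"claw":0},{"tx":-0.09,"ty":0,"tz":0,"wx":0,"wy":0,"wz":0,"claw":0},{"tx":-0.12,"ty":0,"tz":0,"wx":0,"wy":0,"wz":0,"claw":0},{"tx":-0.12,"ty":0,"tz":0,"wx":0,"wy":0,"wz":0,"claw":0},{"tx":-0.12,"ty":0,"tz":0,"wx":0,"wy":0,"wz":0,"claw":0},{"tx":-0.12,"ty":0,"tz":0,"wx":0,"wy":0,"wz":0,"claw":0}]'
python3 - <<'E'
from h import *
delta([.5667,-.2192,.245],np.radians(-94))
c=bot.get_calibration("wrist");np.save("w10.npy",c,allow_pickle=True);cv2.imwrite("pics/w10.png",bot.grab_frame("wrist"))
im=bot.grab_frame("scene");cv2.imwrite("pics/s10f.png",im);cv2.imwrite("pics/s10.png",cv2.resize(im[120:240,260:390],None,fx=4.5,fy=4.5))
cv2.imwrite("pics/t10.png",bot.grab_frame("top"))
E
```

```text
clock: 14.9
position: [0.567, -0.2193, 0.126]
tool_rot: [2.881, 1.569, -0.328]
force: [0.1, 0.8, 0.4]
grip_width: 0.0853
clock: 15.6
position: [0.5663, -0.2191, 0.245]
tool_rot: [2.818, 1.57, -0.391]
force: [0.3, -0.1, -1.2]
grip_width: 0.0854
t [ 0.      0.0001 -0.0004] w [ 0.14 -0.05 -0.02] | clk 15.6 pos [ 0.5663 -0.2191  0.245 ] jaw -93.9 F [ 0.3 -0.1 -1.2] q7 -1.37 gw 0.0854
```

View pics/w10.png

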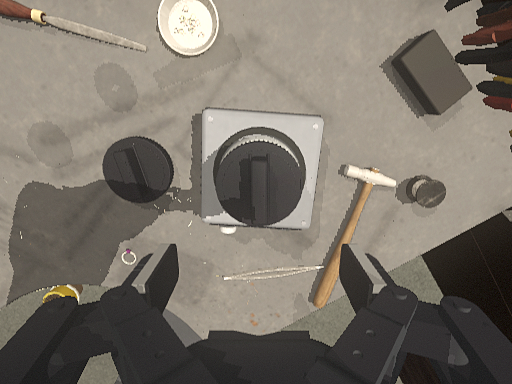

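View pics/s10.png

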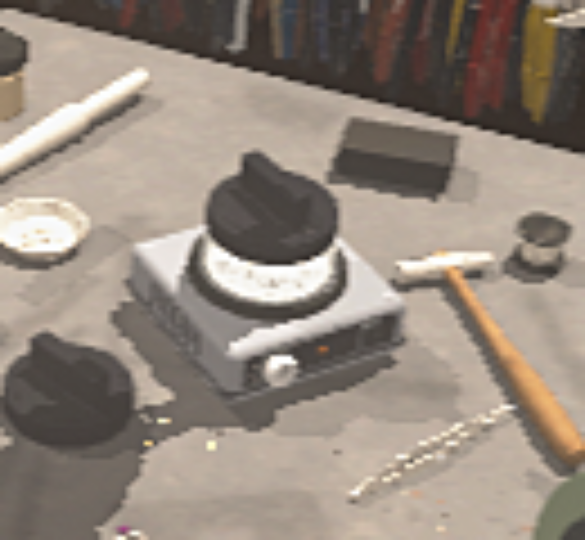

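View pics/t10.png

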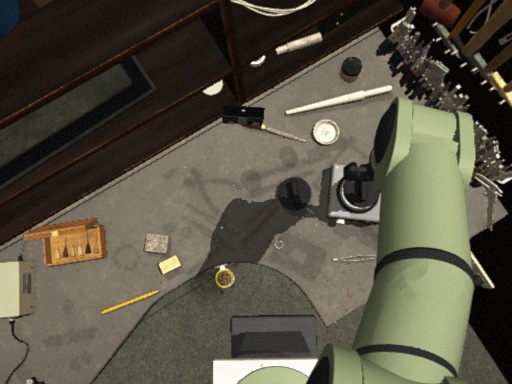

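The wrist view shows the lid seated on the bowl around (262,190), and the fingers are clear of it. In the scene view it is level. The ring, tweezers, brass and file are in place. I'll check whether the lid rose when released and where its centre is.

Run:
```python
from h import *
from scipy.optimize import least_squares as ls
a=cv2.cvtColor(cv2.imread("pics/s9.png"),6).astype(np.float32);b=cv2.cvtColor(cv2.imread("pics/s10.png"),6).astype(np.float32)
for sl in((slice(215,290),slice(195,350)),(slice(280,380),slice(200,400))):
    print(cv2.phaseCorrelate(a[sl].copy(),b[sl].copy(),cv2.createHanningWindow(a[sl].shape[::-1],cv2.CV_32F)))
cs=bot.get_calibration("scene");print("px(4.5x)/mm",(proj(cs,[.567,-.219,.101])-proj(cs,[.567,-.219,.1]))*4.5)
c=np.load("w10.npy",allow_pickle=True).item()
im=cv2.imread("pics/w10.png")[120:240,195:325]
cv2.imwrite("pics/w10c.png",cv2.resize(cv2.convertScaleAbs(im,alpha=2),None,fx=5,fy=5,interpolation=cv2.INTER_CUBIC))
print(proj(c,[.567,-.2192,.104]))
```

```text
((0.15087345806212227, 0.49048054457215073), 0.7769495490392049)
((0.0056557255752665014, 0.03721988510035601), 0.8490129285812378)
px(4.5x)/mm [ 0.12808015 -1.22350026]
[258.9616937  185.72183309]
```

View pics/w10c.png

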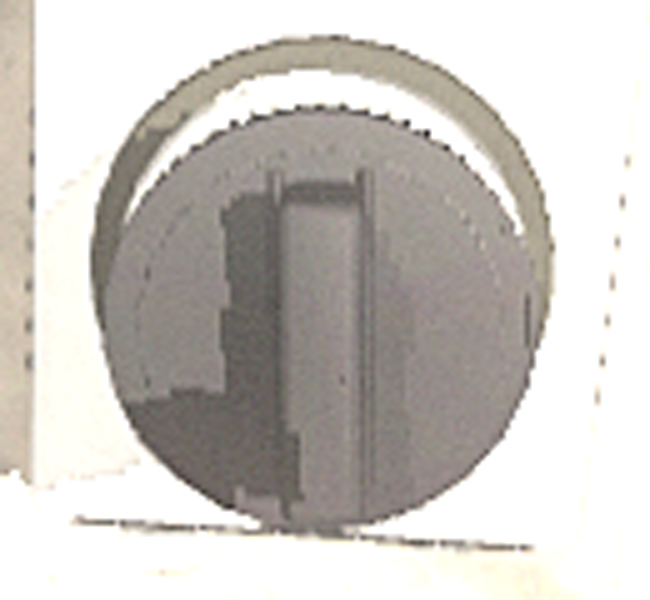

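Run:
```python
from h import *
c=np.load("w10.npy",allow_pickle=True).item()
for z in(.104,.086):
    P=np.array([proj(c,[.567+.044*np.cos(a),-.2192+.044*np.sin(a),z]) for a in np.linspace(0,6.28,90)])
    print(z,((P.min(0)-[195,120])*5).round(),((P.max(0)-[195,120])*5).round())
print((np.array([proj(c,[.567+s*.031,-.2192,.13]) for s in(1,-1)])-[195,120])*5)
```

```text
0.104 [ 99. 105.] [541. 532.]
0.086 [111.  95.] [528. 498.]
[[308.15981675 198.97927727]
 [331.2133747  524.85229375]]
```

Run:
```python
from workcell import bot
import numpy as np
s=bot.observe();print(s['clock'],np.abs(s['qd']).max(),s['force'].round(1))
print(bot.job_done())
```

```text
15.75 0.004120586734532698 [ 0.2 -0.2 -0.4]
the job is handed in; nothing more can be done
None
```

The lid is screwed home on the bowl, let go, and the job was handed in at 15.75 s. No verdict was reported, so the result rests on my own checks.

**What I did:** I took the left-hand lid by its grip bar and set it level on the neck. Under about 5–7 N I turned it back about 40–50°. It rode up to about 8.2 mm over the rim, the contact force vanished, and it dropped to about 3.7 mm. I then turned it forward about 114° (roughly 1.8 rad past the drop, which fell somewhere within a 12° step). It came down to about 0.1–0.2 mm over the rim, with about 9 N on the seal, and I let go. The most wrist force I read while the lid was on the bowl was about 17 N, and readings came only at the end of each move.

**Last checks:**
- **Centring:** the lid is centred on the bowl's axis to within about 1 mm in the wrist view.
- **Level:** it looks level in the scene picture; I did not measure the angle.
- **Height:** it did not rise when released. The image shift corresponded to about 0.4 mm, and in the downward direction. Heights come from the tool position at the grasp, so they are good to about 1 mm, and I did not check the final height by touch.
- **Bystanders:** the ring, tweezers, brass block and file look unmoved in the pictures; I did not measure them.
- **Robot:** the gripper is open, 120 mm clear of the lid and at rest.

No check failed, but the force readings right at the drop and the turning moments were noisy and gave no clear torque stop. I took "home" from the height levelling off and the seal force.

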